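# Release the power bank from the ratchet cradle

### The arm

A 6-joint arm with a two-finger parallel gripper is mounted at the origin on the work surface. World frame = base frame: x ahead of the robot, y to its left, z up, the work surface at z = 0. Lengths are in m, angles in rad, forces in N, time in s.
With the tool pointing down it reaches from about 0.25 to 0.775 m from the base axis. Payload 4 kg.
Tool frame: the origin (TCP) lies at the very end of the fingers, on their centre line; the grasp point (between the pads) lies 19 mm behind it; z points along the fingers, y is the line along which they close (so a half turn about z gives the same grasp; the last joint's range is limited). The gripper opens to 94 mm and grips with 3 to 60 N. Pads are 16 mm wide; open, the fingers measure 119 mm over their backs; the gripper's body (75 mm by 177 mm) begins 78 mm behind the grasp point.
Start: joints at [-1.415, 0.087, 1.371, -0, 1.684, -0.103], TCP at [0.141, -0.532, 0.206] pointing down, gripper open.
Joint ranges: [-3.1, 3.1], [-0.76, 2.03], [0.27, 2.55], [-1.08, 4.22], [0.17, 2.65], [-2.57, 2.57]. Speed limits (rad/s): [2.79, 2.79, 3.14, 3.14, 3.14, 3.14].

### API

Orientations are given as a unit quaternion [x, y, z, w].
In Python, from workcell import * gives the robot as it stands.
- The arm moves only by the tool send_rows, never from a script. Its argument "moves" is a list of rows, each an object with "fingers": the gripper's target within -1 to 1 (shut at 1, half-way at 0, fully open at -1); "linear": the shift along the tool's x, y, z in mm, a list of three; "turn": the turn about the tool's z in degrees. In form: [{"fingers": fingers, "linear": [tx, ty, tz], "turn": turn}, ...]. A call has 1 to 10 rows; each row is the pose to reach, as a shift and turn from the pose commanded when the call began, along the tool's axes at that moment; what a row does not reach only later rows make up. A row lasts 1/8 s, in which the tool goes at most 62.5 mm and 10.7 degrees, less where a joint would pass 70% of its speed; a pose out of reach is approached as far as the arm can. A call with a gripper value outside its range is refused whole. The fingers move at their own pace and stop on an object; "newtons" is the grip in N (left out, the last holds). Time passes only in rows, so rows that repeat a pose let the fingers close. It gives the time, the measured TCP pose, the force and the opening at its end, in the units of the state.
- get_obs(): the state, without advancing time (a new reading comes with each control period).
- grab_frame(name): name is "scene" or "top"; returns (picture, depth): 384x512x3 uint8, red, green, blue; 384x512 float32, m along the optical axis (not along the pixel's ray), 0 where there is no reading.
- camera_info(name): a dict with "fx", "fy", "cx", "cy" (pixels), "rvec" (rotation vector, rad) and "tvec" (3), from world to camera coordinates, as OpenCV has them. Camera axes: x right, y down, z forward; pixel columns grow to the right and rows downward; lengths in m; the calibration is good to about 2 mm. A picture is of the moment at which its call begins. camera_info takes no time and is no camera call.
- close_job(): hands the job in, once; it reports no verdict.
The state is a dict: "clock": time; "qpos": joint angles; "dq": joint speeds; "tau": joint torques, N m; "eef_pos": TCP position; "tool_rot": TCP orientation; "force": force on the tool from outside, world axes, zero at the start; "torque": the same for the moment, N m; "gripper_width": finger opening in m.
Only numpy, scipy, OpenCV 4.12 (cv2) and the standard library are available. Lean on these libraries where they do the work, as an engineer would, in place of code of your own. Each camera call takes 0.05 s, during which the arm holds its last target. There are 200 camera calls.

### The job

The power bank is held in the ratchet cradle: press the thumb pad of the pawl down just far enough to lift the pawl off the ratchet wheel, gently so the pawl is not bent, and keep it lifted until the sprung jaw has backed off fully. Only then lift the power bank out of the cradle and lay it flat on the floor of the mesh tray, set down rather than dropped, without shifting the things already in the tray.

Things in the scene. Friction and masses are not known exactly. Their poses are not given: they have to be found in the camera images.
- cradle: Black ratchet cradle fixed on the cabinet top, base plate 84 x 290 x 8 mm, origin at z 0 of its underside, z up, length along its y (-157 to +132 mm). From +y to -y: end stop (y 117 to 127, 56 high), bed (40 wide, top at z 24) with the power bank, jaw, ratchet wheel (top z 68), pawl bracket (z 74), thumb pad at the -y end. Pawl arm top z 77, rack bar z 62.
- pad_low (a point): Point on the axis of the thumb pad, fixed to the cradle (x 18, y -140, z 84.5 mm). The pad is a domed dark steel button 24 mm across on a screw in the pawl's tail. The screw is set differently each time: with the pawl down, the top of its dome is 0 to 12 mm above this point. That height is not measured: feel or see it. Press it straight down to lift the pawl.
- pawl: Dark steel pawl bar along the cradle's y, origin on its pivot, 40 mm from the pad's axis. Its nose (+y end) blocks the ratchet wheel. At the pad it resists with 2 N plus 1.3 N per mm and, until it slips off its tooth, 2 N of rubbing; it clears after 4 to 5 mm (8 to 14 N), hard stop at 7 mm. Over 20 N bends it. Let go too soon, it catches the next tooth (9 mm of jaw travel).
- jaw (a joint): Sliding aluminium jaw, geared to the ratchet wheel: 0 = clamped, 0.024 m = fully backed off (end of travel, towards the cradle's -y). While the pawl is lifted its own damped spring backs it off in about 2 s; otherwise the ratchet holds it. It cannot be pulled back by hand.
- jaw_lip (a point): The edge of the jaw's lip, which reaches 6 mm over the end of the power bank while clamped (lip underside 2 mm above the bank's top).
- bank_center (a point): Centre of the slate grey power bank, 50 x 108 x 26 mm (x, y, z), 0.16 to 0.3 kg. It lies flat in the cradle, axes as the cradle's, at x 0, y 62, z 37 mm in the cradle's frame, overhanging the bed by 5 mm on each long side; both long sides are free for fingers down to the base plate (z 8).
- tray: Black steel mesh tray fixed on the cabinet top, 240 x 300 mm (x, y), 32 mm high, walls 3 mm, floor top at z 4 mm; origin at the centre of its underside, z up. Toothbrush case, tire gauge and door stopper lie in its +y part (beyond y = +25 mm); the rest is empty.
- tray_free (a point): Centre of the empty part of the tray, on its floor (x = 0, y = -60 mm in the tray's frame), same axes as the tray. The empty part measures about 230 x 165 mm.
- brush_case: White toothbrush travel case, 205 x 40 x 30 mm, lying in the tray along the tray's x; origin at the centre of its underside. Leave it alone.
- tire_gauge: Aluminium pen-shaped tire gauge, about 155 mm long and 16 mm thick, lying in the tray along the tray's x; origin at the underside near its middle. Leave it alone.
- door_stopper: Red plastic door wedge, 120 x 38 x 30 mm, lying in the tray along the tray's x; origin at the centre of its underside. Leave it alone.
There are look-alikes about, which are no part of the job. Of the things that look like the part that bears bank_center, the largest one is meant.

How it is judged:
By the outcome, as a careful person would: the job done as asked, in the order asked, and still so for the second after the job is handed in, with the robot touching nothing.
It also fails if it takes over 64 s, if anything falls off the work surface, if the arm or the gripper's body presses on something with over 40 N, if the wrist force passes 120 N, or if a joint passes its speed limit or range.

## Working session

There is one attempt and no reset: what is moved stays moved. The work goes in short steps, Python scripts to look and compute and a tool call to move; the robot and the scene stay as the last step left them, time stands still between calls to the robot, and variables do not carry over. Pictures are saved under pics/ and viewed, on a budget of 10 in all, crops included, one or two more only if the job needs it, and the job is handed in when it is done.

Besides the shell and the picture viewer there is one more tool, called as a command line: name --argument value ..., lists and objects as JSON in quotes. send_rows: Moves the arm, as the interface text tells. Its arguments: {"type":"object","properties":{"moves":{"type":"array"},"newtons":{"type":"number"}},"required":["moves"]}

```bash
mkdir -p pics; ls; python3 - <<'E'
from workcell import *
import cv2,numpy as np
for n in("scene","top"):
    p,d=grab_frame(n); np.savez(f"pics/{n}0.npz",p=p,d=d)
    cv2.imwrite(f"pics/{n}0.png",cv2.resize(p[:,:,::-1],(800,600),interpolation=cv2.INTER_CUBIC))
    c=camera_info(n);print(n,c)
    R=cv2.Rodrigues(np.array(c["rvec"]))[0];print(-R.T@np.array(c["tvec"]).ravel())
print(get_obs())
E
```

```text
pics
scene {'fx': 428.7071656612464, 'fy': 428.7071656612464, 'cx': 251.34042618529054, 'cy': 190.06164326568606, 'rvec': array([ 1.31218139,  2.50050236, -0.67282243]), 'tvec': array([ 0.28445814, -0.39939212,  1.47497656])}
[1.05154328 0.3852155  1.07789243]
top {'fx': 374.51258117249455, 'fy': 374.51258117249455, 'cx': 260.4934472387149, 'cy': 187.2999684141753, 'rvec': array([ 2.13600945, -2.14570547,  0.07080906]), 'tvec': array([0.05661785, 0.58992854, 0.85625218])}
[0.48962913 0.0124329  0.91896561]
{'clock': 0.1, 'qpos': array([-1.41511133e+00,  8.78680834e-02,  1.37207630e+00,  4.06839859e-05,
        1.68361095e+00, -1.03136176e-01]), 'dq': array([-0.0016911 , -0.00126927, -0.00374024, -0.00154893,  0.00043145,
        0.00097831]), 'tau': array([ 2.82610927e-03, -3.41248405e+01, -3.03303194e+01,  7.20637827e-02,
        3.04245937e-02, -9.42601628e-05]), 'eef_pos': array([ 0.14068138, -0.53119704,  0.20444195]), 'tool_rot': array([ 9.91637359e-01,  1.29051868e-01, -5.57319934e-06, -9.81531604e-04]), 'force': array([ 0.43285549, -0.13276776,  0.10017537]), 'torque': array([ 0.01352828, -0.00512492, -0.04340155]), 'gripper_width': 0.0939200569205315}
```

View pics/top0.png

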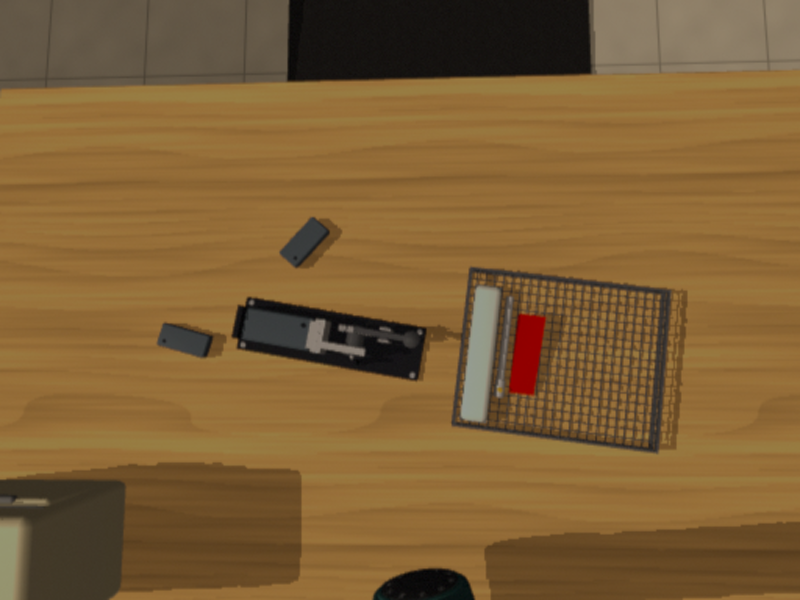

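View pics/scene0.png

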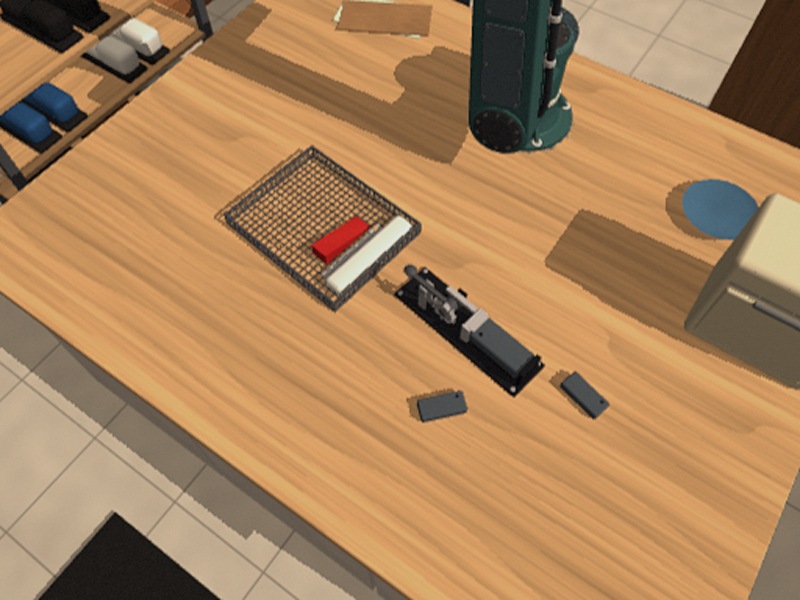

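The top view shows the cradle at about (240–425, 300–380), with the end stop on the left and the thumb pad at (413, 342). The tray is at (455–670, 270–450) with its empty part on the right, and two small look-alikes lie free. The scene view agrees.

```bash
cat >h.py <<'E'
import cv2,numpy as np
from workcell import *
def cam(n):
    c=camera_info(n);R=cv2.Rodrigues(np.array(c["rvec"]))[0];t=np.array(c["tvec"]).ravel()
    return c,R,t
def cloud(n,d):
    c,R,t=cam(n);v,u=np.mgrid[:d.shape[0],:d.shape[1]]
    P=np.stack([(u-c["cx"])/c["fx"]*d,(v-c["cy"])/c["fy"]*d,d],-1)
    W=(P-t)@R; W[d==0]=np.nan
    return W
def ray(n,uv,z):
    c,R,t=cam(n);uv=np.atleast_2d(uv).astype(float)
    r=np.c_[(uv[:,0]-c["cx"])/c["fx"],(uv[:,1]-c["cy"])/c["fy"],np.ones(len(uv))]@R
    o=-R.T@t; return o+r*((z-o[2])/r[:,2])[:,None]
E
python3 - <<'E'
from h import *
f=np.load("pics/top0.npz");p,d=f["p"],f["d"];W=cloud("top",d)
print("table z",np.nanmedian(W[250:280,250:400,2]))
s=.64
hsv=cv2.cvtColor(p,cv2.COLOR_RGB2HSV)
# cradle: not wood (low sat or dark)
m=((hsv[...,1]<110)|(hsv[...,2]<45)).astype(np.uint8)
m[:, :int(225*s)]=0;m[:int(285*s)]=0;m[int(395*s):]=0
mc=m.copy();mc[:,int(436*s):]=0
mc=cv2.morphologyEx(mc,cv2.MORPH_OPEN,np.ones((3,3)))
n,l,st,ce=cv2.connectedComponentsWithStats(mc);k=1+st[1:,4].argmax();c=np.argwhere(l==k)[:,::-1]
print(st[k])
h=cv2.convexHull(c.astype(np.float32));print(cv2.minAreaRect(h), cv2.boxPoints(cv2.minAreaRect(h))/s)
# slate bank top by depth
B=(W[...,2]>.044)&(W[...,2]<.056);B[:,:int(236*s)]=0;B[:,int(312*s):]=0;B[:int(295*s)]=0;B[int(370*s):]=0
r=cv2.minAreaRect(W[B][:,:2].astype(np.float32)*1000);print("bank z",np.median(W[B][:,2]),r,cv2.boxPoints(r))
# steel screws (bright on dark) at base corners
for u,v in((251,301),(241,346),(423,329),(413,375)):
    a,b=int(v*s),int(u*s);g=p[a-5:a+6,b-5:b+6].sum(2);print(np.unravel_index(g.argmax(),g.shape),W[a,b],ray("top",(u*s-.2,v*s-.2),.009))
# pad
a,b=int(341*s),int(413*s);np.set_printoptions(linewidth=200,precision=0,suppress=True)
print(a,b);print(W[a-10:a+11,b-10:b+11,2]*1000)
q=W[a-10:a+11,b-10:b+11].reshape(-1,3);q=q[q[:,2]>.075];print(q.mean(0)*1000,q.max(0)*1000,q.min(0)*1000)
# tray rim
mt=(W[...,2]>.022)&(W[...,2]<.042);mt[:,:int(445*s)]=0;mt[:,int(690*s):]=0;mt[:int(255*s)]=0;mt[int(465*s):]=0
r=cv2.minAreaRect(W[mt][:,:2].astype(np.float32)*1000);print("tray",r,cv2.boxPoints(r))
uv=np.array([(471,269),(670,291),(658,451),(453,425)])*s;print(ray("top",uv,.032)*1000)
E
```

```text
table z 0.0016624008942493647
[ 150  191  123   52 3916]
((210.07382202148438, 215.74832153320312), (120.6649398803711, 33.30885314941406), 10.007980346679688) [[230.88298 346.35068]
 [239.92767 295.09753]
 [425.59772 327.86285]
 [416.55304 379.11597]]
bank z 0.05087155634551299 ((536.7744140625, 253.82142639160156), (120.75346374511719, 49.860389709472656), 79.83784484863281) [[501.58273 198.7904 ]
 [550.661   189.99332]
 [571.96606 308.85245]
 [522.8878  317.64954]]
(np.int64(4), np.int64(0)) [0.58277154 0.30298863 0.01300845] [[0.58208144 0.30313815 0.009     ]]
(np.int64(10), np.int64(1)) [0.51168534 0.31715204 0.00900611] [[0.51109793 0.31703639 0.009     ]]
(np.int64(1), np.int64(2)) [0.53739378 0.03211856 0.01015467] [[0.53657532 0.03088526 0.009     ]]
(np.int64(5), np.int64(4)) [0.46530255 0.0469249  0.00925614] [[0.46577272 0.04664399 0.009     ]]
218 264
[[ 7.  9.  8.  7.  6. 10. 12.  8.  7.  6.  1.  1. -1.  1. -1. nan -1. -0.  0.  2.  1.]
 [ 9.  8.  9.  7. 12.  9.  8.  7. 12.  9. 12. 11. 10. 11.  9.  7.  1.  2.  0.  1. -0.]
 [10.  9.  9. 11. 10.  7.  7. 10. 12. 10. 10. 11
[... 1210 characters left out ...]
. 10.  9. 10.  5.  8.  9.  9.  3. -1.  3.  1.]
 [11.  9. 11.  9.  9.  8. 11. 11.  9.  9.  9.  6.  7.  8.  7.  9.  9.  1.  1.  1. -1.]
 [10.  8. 10.  9. 10.  9. 10. 10.  7.  9.  7. 10.  7.  9.  6.  8.  2. -2.  3. -1. -0.]
 [ 9.  8.  8.  8. 12. 10. 11. 10.  8. 10. 11.  7.  8. 10.  7.  7.  1.  0. -2.  1.  0.]
 [ 9. 11. 13.  8.  9.  7. 10. 11.  9.  6. 11.  9. 10. 11.  8. 11.  3.  2.  1.  1. -1.]]
[518.  49.  83.] [529.  67.  90.] [507.  35.  75.]
tray ((491.79034423828125, -176.18092346191406), (302.2053527832031, 241.3890380859375), 82.68844604492188) [[ 353. -311.]
 [ 592. -341.]
 [ 631.  -42.]
 [ 391.  -11.]]
[[ 626.  -44.   32.]
 [ 590. -340.   32.]
 [ 356. -311.   32.]
 [ 392.  -14.   32.]]
```

send_rows --moves '[{"fingers":1,"linear":[50,-45,0],"turn":-8},{"fingers":1,"linear":[100,-90,0],"turn":-16},{"fingers":1,"linear":[150,-135,0],"turn":-24},{"fingers":1,"linear":[200,-180,0],"turn":-32},{"fingers":1,"linear":[250,-225,10],"turn":-40},{"fingers":1,"linear":[300,-270,20],"turn":-48},{"fingers":1,"linear":[350,-315,30],"turn":-56},{"fingers":1,"linear":[400,-360,40],"turn":-65},{"fingers":1,"linear":[440,-396,50],"turn":-65},{"fingers":1,"linear":[470,-423,60],"turn":-65}]' --newtons 20

```text
clock: 1.35
eef_pos: [0.4811, -0.0105, 0.1476]
tool_rot: [0.767, 0.642, 0.0, 0.0]
force: [-0.2, -0.7, 0.1]
gripper_width: 0.0007
```

```bash
cat >st.py <<'E'
import sys
from h import *
from scipy.spatial.transform import Rotation as Ro
def st(tgt=None):
    o=get_obs();np.set_printoptions(precision=4,suppress=True)
    R=Ro.from_quat(o["tool_rot"]).as_matrix()
    print("t",o["clock"],"p",o["eef_pos"],"F",o["force"],"w",o["gripper_width"],"toolx deg",np.degrees(np.arctan2(R[1,0],R[0,0])),"q",o["qpos"])
    if tgt is not None: print("delta tool mm",R.T@(np.array(tgt)-o["eef_pos"])*1000)
if __name__=="__main__": st([float(a) for a in sys.argv[1:]] or None)
E
python3 st.py .5193 .0457 .1
```

```text
t 1.35 p [ 0.4811 -0.0105  0.1476] F [-0.2492 -0.6669  0.1037] w 0.000709169649376508 toolx deg 79.84983525695385 q [-0.1395 -0.0484  1.6234 -0.0004  1.566   0.0377]
delta tool mm [62.1178 27.6793 47.6105]
```

send_rows --moves '[{"fingers":1,"linear":[27,12,10],"turn":0},{"fingers":1,"linear":[53,23,30],"turn":0},{"fingers":1,"linear":[53,23,42],"turn":0},{"fingers":1,"linear":[53,23,42],"turn":0}]'

```text
clock: 1.85
eef_pos: [0.5109, 0.0351, 0.1044]
tool_rot: [0.767, 0.642, -0.002, -0.001]
force: [-0.2, -0.0, 0.4]
gripper_width: 0.0005
```

```bash
python3 - <<'E'
from st import *
st([.5193,.0457,.1])
for n,(u0,v0,u1,v1) in (("scene",(220,140,360,260)),("top",(140,170,300,260))):
    p,d=grab_frame(n);np.savez(f"pics/{n}1.npz",p=p,d=d)
    if n=="scene": cv2.imwrite("pics/s1.png",cv2.resize(p[v0:v1,u0:u1,::-1],None,fx=5,fy=5,interpolation=cv2.INTER_CUBIC))
E
```

```text
t 1.85 p [0.5109 0.0351 0.1044] F [-0.157  -0.0225  0.3868] w 0.00045596991770635733 toolx deg 79.82020159956608 q [-0.0417  0.0486  1.6139 -0.0007  1.4829  0.1361]
delta tool mm [11.9135  6.4505  4.3457]
```

View pics/s1.png

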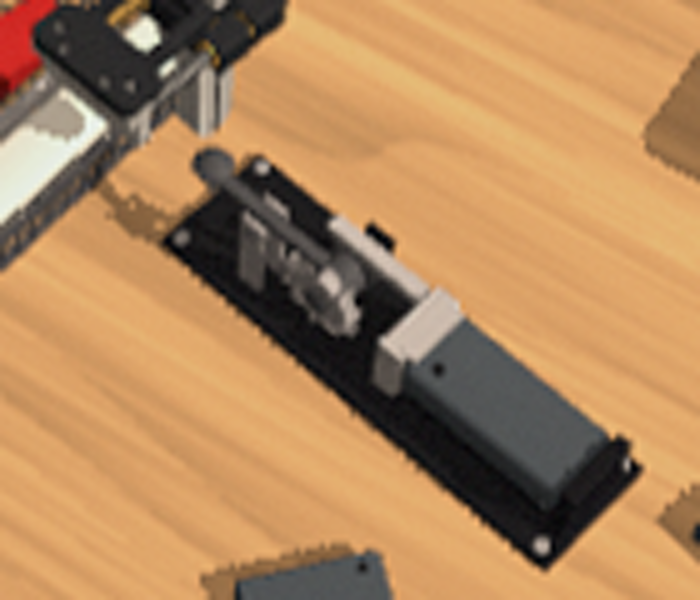

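The scene crop shows the closed fingertips at (205, 125), just above and behind the pad at (212, 160), with the jaw clamped on the bank. I'll centre over the pad next.

send_rows --moves '[{"fingers":1,"linear":[11,6,2],"turn":0},{"fingers":1,"linear":[11,6,2],"turn":0},{"fingers":1,"linear":[11,6,2],"turn":0}]'

```text
clock: 2.33
eef_pos: [0.5204, 0.0453, 0.1043]
tool_rot: [0.767, 0.642, 0.0, 0.0]
force: [0.4, -0.6, 0.2]
gripper_width: 0.0001
```

```bash
python3 - <<'E'
from st import *
st([.5193,.0457,.1])
print(ray("scene",(220+212/5-.4,140+160/5-.4),.085), ray("top",(262.8,217),.083))
E
```

```text
t 2.325 p [0.5204 0.0453 0.1043] F [ 0.427  -0.5935  0.1649] w 0.00011688714443777384 toolx deg 79.82860655468 q [-0.0216  0.0679  1.5937 -0.0002  1.4795  0.156 ]
delta tool mm [ 0.1937 -1.1092  4.3207]
[[0.5164 0.0471 0.085 ]] [[0.518  0.0467 0.083 ]]
```

send_rows --moves '[{"fingers":1,"linear":[1,-2,3],"turn":0},{"fingers":1,"linear":[1,-2,6],"turn":0},{"fingers":1,"linear":[1,-2,9],"turn":0},{"fingers":1,"linear":[1,-2,10],"turn":0},{"fingers":1,"linear":[1,-2,11],"turn":0},{"fingers":1,"linear":[1,-2,12],"turn":0},{"fingers":1,"linear":[1,-2,12],"turn":0}]'

```text
clock: 3.2
eef_pos: [0.5184, 0.0467, 0.0919]
tool_rot: [0.767, 0.642, -0.0, -0.0]
force: [-0.4, -0.5, -0.1]
gripper_width: 0.0006
```

send_rows --moves '[{"fingers":1,"linear":[0,0,1],"turn":0},{"fingers":1,"linear":[0,0,2],"turn":0},{"fingers":1,"linear":[0,0,2],"turn":0}]'

```text
clock: 3.58
eef_pos: [0.5183, 0.0467, 0.0898]
tool_rot: [0.767, 0.642, -0.0, -0.0]
force: [-0.9, -0.2, -0.7]
gripper_width: 0.0001
```

send_rows --moves '[{"fingers":1,"linear":[0,0,1],"turn":0},{"fingers":1,"linear":[0,0,2],"turn":0},{"fingers":1,"linear":[0,0,2],"turn":0}]'

```text
clock: 3.95
eef_pos: [0.5183, 0.0467, 0.0878]
tool_rot: [0.767, 0.642, -0.0, -0.0]
force: [-0.2, -0.5, -0.8]
gripper_width: 0.0008
```

send_rows --moves '[{"fingers":1,"linear":[0,0,1],"turn":0},{"fingers":1,"linear":[0,0,1],"turn":0}]'

```text
clock: 4.2
eef_pos: [0.5183, 0.0467, 0.0869]
tool_rot: [0.767, 0.642, -0.0, -0.0]
force: [-0.2, 1.2, -0.4]
gripper_width: 0.0006
```

send_rows --moves '[{"fingers":1,"linear":[0,0,1],"turn":0},{"fingers":1,"linear":[0,0,1],"turn":0}]'

```text
clock: 4.45
eef_pos: [0.5185, 0.0467, 0.086]
tool_rot: [0.767, 0.642, 0.0, 0.0]
force: [0.3, -0.2, -0.1]
gripper_width: 0.0002
```

send_rows --moves '[{"fingers":1,"linear":[0,0,1],"turn":0},{"fingers":1,"linear":[0,0,1],"turn":0}]'

```text
clock: 4.7
eef_pos: [0.5186, 0.0467, 0.0857]
tool_rot: [0.767, 0.642, 0.0, 0.0]
force: [-1.3, -0.5, 3.3]
gripper_width: 0.0004
```

send_rows --moves '[{"fingers":1,"linear":[0,0,1],"turn":0},{"fingers":1,"linear":[0,0,1],"turn":0}]'

```text
clock: 4.95
eef_pos: [0.5186, 0.0465, 0.0851]
tool_rot: [0.767, 0.642, 0.0, 0.001]
force: [-1.1, -1.2, 6.9]
gripper_width: 0.0006
```

send_rows --moves '[{"fingers":1,"linear":[0,0,1],"turn":0},{"fingers":1,"linear":[0,0,1],"turn":0}]'

```text
clock: 5.2
eef_pos: [0.5186, 0.0462, 0.0845]
tool_rot: [0.767, 0.642, 0.0, 0.001]
force: [-3.0, -0.6, 8.2]
gripper_width: 0.0002
```

send_rows --moves '[{"fingers":1,"linear":[0,0,1],"turn":0},{"fingers":1,"linear":[0,0,1],"turn":0}]'

```text
clock: 5.45
eef_pos: [0.5186, 0.0459, 0.0837]
tool_rot: [0.767, 0.642, -0.0, 0.001]
force: [-3.4, -1.2, 8.6]
gripper_width: 0.0005
```

send_rows --moves '[{"fingers":1,"linear":[0,0,1],"turn":0},{"fingers":1,"linear":[0,0,1],"turn":0}]'

```text
clock: 5.7
eef_pos: [0.5186, 0.0456, 0.0829]
tool_rot: [0.767, 0.642, -0.0, 0.001]
force: [-3.4, -2.3, 9.3]
gripper_width: 0.0007
```

send_rows --moves '[{"fingers":1,"linear":[0,0,1],"turn":0},{"fingers":1,"linear":[0,0,1],"turn":0}]'

```text
clock: 5.95
eef_pos: [0.5185, 0.0453, 0.082]
tool_rot: [0.767, 0.641, -0.001, 0.001]
force: [-4.0, -4.2, 9.7]
gripper_width: 0.0007
```

send_rows --moves '[{"fingers":1,"linear":[0,0,1],"turn":0},{"fingers":1,"linear":[0,0,1],"turn":0}]'

```text
clock: 6.2
eef_pos: [0.5185, 0.045, 0.0808]
tool_rot: [0.767, 0.641, -0.001, 0.002]
force: [-3.7, -3.7, 9.2]
gripper_width: 0.0003
```

```bash
cat >jaw.py <<'E'
# jaw position along the cradle's y: aluminium pixels ahead of the bank, scene depth cloud
from st import *
O=np.array([.5261,.1869]);ey=np.array([.170,.985]);ex=np.array([.985,-.170])
def jaw(p,d,n):
    W=cloud(n,d);q=W[...,:2]-O;x=q@ex;y=q@ey;z=W[...,2]
    m=(abs(x)<.024)&(y>-.06)&(y<.03)&(z>.046)&(z<.070)&(p.min(-1)>120)
    return m.sum(),np.percentile(y[m]*1000,[5,50,95]) if m.any() else None
for n in("scene","top"):
    for k in (0,):
        f=np.load(f"pics/{n}{k}.npz");print(n,"start",*jaw(f["p"],f["d"],n))
    p,d=grab_frame(n);np.savez(f"pics/{n}_now.npz",p=p,d=d);print(n,"now",*jaw(p,d,n))
st()
E
python3 jaw.py
```

```text
scene start 204 [-52.1193519   -3.96987712  12.91204935]
scene now 192 [-54.60643317  -8.69239087   7.73799604]
top start 0 None
top now 9 [2.2602612  5.11703292 6.20925274]
t 6.3 p [0.5185 0.045  0.0808] F [-4.0087 -3.5393  9.2294] w 0.0005608197746185614 toolx deg 79.80375303404544 q [-0.0199  0.0804  1.6288 -0.0037  1.4317  0.1585]
```

Force fell from 9.7 N to 9.2 N and the jaw has moved about 5 mm, so the pawl is off the wheel. I'll hold here.

send_rows --moves '[{"fingers":1,"linear":[0,0,0.4],"turn":0},{"fingers":1,"linear":[0,0,0.4],"turn":0},{"fingers":1,"linear":[0,0,0.4],"turn":0},{"fingers":1,"linear":[0,0,0.4],"turn":0},{"fingers":1,"linear":[0,0,0.4],"turn":0},{"fingers":1,"linear":[0,0,0.4],"turn":0},{"fingers":1,"linear":[0,0,0.4],"turn":0},{"fingers":1,"linear":[0,0,0.4],"turn":0},{"fingers":1,"linear":[0,0,0.4],"turn":0},{"fingers":1,"linear":[0,0,0.4],"turn":0}]'

```text
clock: 7.55
eef_pos: [0.5185, 0.0449, 0.0805]
tool_rot: [0.767, 0.641, -0.001, 0.002]
force: [-4.0, -4.0, 9.8]
gripper_width: 0.0003
```

send_rows --moves '[{"fingers":1,"linear":[0,0,0],"turn":0},{"fingers":1,"linear":[0,0,0],"turn":0},{"fingers":1,"linear":[0,0,0],"turn":0},{"fingers":1,"linear":[0,0,0],"turn":0},{"fingers":1,"linear":[0,0,0],"turn":0},{"fingers":1,"linear":[0,0,0],"turn":0},{"fingers":1,"linear":[0,0,0],"turn":0},{"fingers":1,"linear":[0,0,0],"turn":0},{"fingers":1,"linear":[0,0,0],"turn":0},{"fingers":1,"linear":[0,0,0],"turn":0}]'

```text
clock: 8.8
eef_pos: [0.5185, 0.0449, 0.0806]
tool_rot: [0.767, 0.641, -0.001, 0.002]
force: [-3.4, -4.1, 8.9]
gripper_width: 0.0003
```

```bash
python3 jaw.py; python3 - <<'E'
from h import *
p=np.load("pics/scene_now.npz")["p"];cv2.imwrite("pics/s2.png",cv2.resize(p[140:260,220:360,::-1],None,fx=5,fy=5,interpolation=cv2.INTER_CUBIC))
E
```

```text
scene start 204 [-52.1193519   -3.96987712  12.91204935]
scene now 154 [-52.24019543 -23.13017717 -10.38784438]
top start 0 None
top now 0 None
t 8.9 p [0.5185 0.0449 0.0805] F [-4.1029 -3.4486 10.0382] w 0.000191632118869349 toolx deg 79.80420320650391 q [-0.02    0.0806  1.6292 -0.0038  1.431   0.1585]
```

View pics/s2.png

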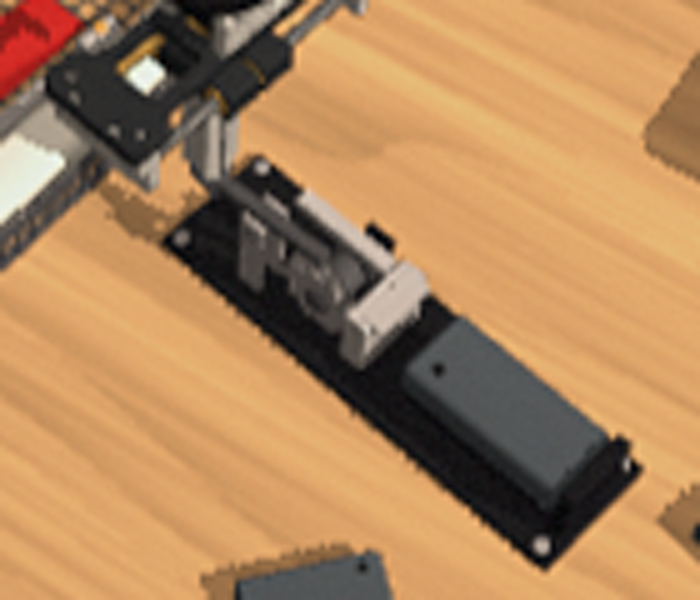

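The crop shows the jaw at (385, 315), clear of the bank. Its front edge has moved about 23 mm. I'll hold another second and check that it has stopped.

send_rows --moves '[{"fingers":1,"linear":[0,0,0],"turn":0},{"fingers":1,"linear":[0,0,0],"turn":0},{"fingers":1,"linear":[0,0,0],"turn":0},{"fingers":1,"linear":[0,0,0],"turn":0},{"fingers":1,"linear":[0,0,0],"turn":0},{"fingers":1,"linear":[0,0,0],"turn":0},{"fingers":1,"linear":[0,0,0],"turn":0},{"fingers":1,"linear":[0,0,0],"turn":0}]'

```text
clock: 9.9
eef_pos: [0.5185, 0.0449, 0.0805]
tool_rot: [0.767, 0.641, -0.001, 0.002]
force: [-4.5, -3.8, 9.7]
gripper_width: 0.0003
```

```bash
python3 jaw.py
```

```text
scene start 204 [-52.1193519   -3.96987712  12.91204935]
scene now 154 [-52.14276043 -22.27848317 -10.19504201]
top start 0 None
top now 0 None
t 10.0 p [0.5185 0.0449 0.0806] F [-3.7687 -4.2871  9.861 ] w 0.0002556175521404696 toolx deg 79.80225579555012 q [-0.02    0.0806  1.6292 -0.0039  1.431   0.1585]
```

The jaw has stopped at the end of its travel. Next I'll rise and move above the bank with the fingers opening.

send_rows --moves '[{"fingers":1,"linear":[0,0,-5],"turn":0},{"fingers":1,"linear":[0,0,-15],"turn":0},{"fingers":1,"linear":[0,0,-35],"turn":0},{"fingers":-1,"linear":[30,-5,-50],"turn":0},{"fingers":-1,"linear":[70,-10,-50],"turn":0},{"fingers":-1,"linear":[110,-15,-50],"turn":0},{"fingers":-1,"linear":[150,-18,-50],"turn":0},{"fingers":-1,"linear":[190,-18,-50],"turn":0},{"fingers":-1,"linear":[203,-18,-50],"turn":0},{"fingers":-1,"linear":[203,-18,-50],"turn":0}]'

```text
clock: 11.25
eef_pos: [0.5363, 0.2498, 0.128]
tool_rot: [0.767, 0.642, -0.001, 0.0]
force: [-0.3, 0.1, 0.1]
gripper_width: 0.0669
```

```bash
python3 - <<'E'
from st import *
st([.5367,.248,.028])
# remeasure bank from the scene view taken while holding (unoccluded), top face z .044-.056
f=np.load("pics/scene_now.npz");W=cloud("scene",f["d"]);O=np.array([.5261,.1869]);ey=np.array([.170,.985]);ex=np.array([.985,-.170])
q=W[...,:2]-O;x,y,z=q@ex,q@ey,W[...,2]
m=(abs(x)<.05)&(y>-.008)&(y<.113)&(z>.046)&(z<.056)
r=cv2.minAreaRect(W[m][:,:2].astype(np.float32)*1000);print(m.sum(),r,np.median(z[m]))
f=np.load("pics/top_now.npz");W=cloud("top",f["d"]);q=W[...,:2]-O;x,y,z=q@ex,q@ey,W[...,2]
m=(abs(x)<.05)&(y>-.008)&(y<.113)&(z>.046)&(z<.056)
r=cv2.minAreaRect(W[m][:,:2].astype(np.float32)*1000);print(m.sum(),r,np.median(z[m]))
E
```

```text
t 11.25 p [0.5363 0.2498 0.128 ] F [-0.2991  0.1447  0.1381] w 0.0669311135645936 toolx deg 79.89451777590706 q [ 0.3405  0.207   1.3892 -0.0007  1.5466  0.5169]
delta tool mm [ -1.6222   0.7838 100.0254]
604 ((535.6410522460938, 247.94676208496094), (101.43399047851562, 50.081424713134766), 79.6092758178711) 0.04967785253493242
920 ((535.6396484375, 247.3222198486328), (103.65298461914062, 49.887229919433594), 80.00511169433594) 0.05077155005466559
```

send_rows --moves '[{"fingers":-1,"linear":[-2,0,20],"turn":0},{"fingers":-1,"linear":[-2,0,40],"turn":0},{"fingers":-1,"linear":[-2,0,60],"turn":0},{"fingers":-1,"linear":[-2,0,60],"turn":0}]'

```text
clock: 11.75
eef_pos: [0.5348, 0.2456, 0.0666]
tool_rot: [0.768, 0.641, -0.002, -0.001]
force: [0.4, -0.0, 0.3]
gripper_width: 0.0942
```

send_rows --moves '[{"fingers":-1,"linear":[0,0,10],"turn":0},{"fingers":-1,"linear":[0,0,20],"turn":0},{"fingers":-1,"linear":[0,0,30],"turn":0},{"fingers":-1,"linear":[0,0,39],"turn":0},{"fingers":-1,"linear":[0,0,39],"turn":0},{"fingers":-1,"linear":[0,0,39],"turn":0}]'

```text
clock: 12.5
eef_pos: [0.5364, 0.2479, 0.0297]
tool_rot: [0.767, 0.642, 0.0, 0.0]
force: [-0.6, 0.4, -0.1]
gripper_width: 0.0939
```

send_rows --moves '[{"fingers":0.3,"linear":[0,0,1.5],"turn":0},{"fingers":0.3,"linear":[0,0,1.5],"turn":0},{"fingers":0.3,"linear":[0,0,1.5],"turn":0},{"fingers":0.3,"linear":[0,0,1.5],"turn":0},{"fingers":0.3,"linear":[0,0,1.5],"turn":0},{"fingers":0.3,"linear":[0,0,1.5],"turn":0},{"fingers":0.3,"linear":[0,0,1.5],"turn":0}]' --newtons 25

```text
clock: 13.38
eef_pos: [0.5359, 0.2478, 0.0281]
tool_rot: [0.767, 0.642, -0.0, -0.0]
force: [-1.2, -0.0, 1.1]
gripper_width: 0.0501
```

send_rows --moves '[{"fingers":0.3,"linear":[0,0,-1],"turn":0},{"fingers":0.3,"linear":[0,0,-3],"turn":0},{"fingers":0.3,"linear":[0,0,-6],"turn":0},{"fingers":0.3,"linear":[0,0,-10],"turn":0},{"fingers":0.3,"linear":[0,0,-10],"turn":0}]'

```text
clock: 14.0
eef_pos: [0.5366, 0.2479, 0.0387]
tool_rot: [0.767, 0.642, 0.001, 0.0]
force: [0.7, -0.1, -3.1]
gripper_width: 0.0498
```

send_rows --moves '[{"fingers":0.3,"linear":[0,0,-20],"turn":0},{"fingers":0.3,"linear":[0,0,-50],"turn":0},{"fingers":0.3,"linear":[0,0,-85],"turn":0},{"fingers":0.3,"linear":[-15,1,-110],"turn":0},{"fingers":0.3,"linear":[-45,3,-115],"turn":0},{"fingers":0.3,"linear":[-85,6,-115],"turn":0},{"fingers":0.3,"linear":[-130,9,-115],"turn":-1},{"fingers":0.3,"linear":[-175,12,-115],"turn":-2},{"fingers":0.3,"linear":[-220,15,-115],"turn":-3},{"fingers":0.3,"linear":[-260,18,-115],"turn":-3}]'

```text
clock: 15.25
eef_pos: [0.5076, -0.0129, 0.1532]
tool_rot: [0.75, 0.661, 0.0, 0.0]
force: [0.3, -0.3, -1.7]
gripper_width: 0.0498
```

```bash
python3 st.py .4841 -.2362 .09
```

```text
t 15.25 p [ 0.5076 -0.0129  0.1532] F [ 0.3256 -0.3345 -1.68  ] w 0.049757116341769665 toolx deg 82.81390240420313 q [-0.1369  0.0089  1.5559 -0.0002  1.5762 -0.0115]
delta tool mm [-224.483     4.5883   63.3058]
```

send_rows --moves '[{"fingers":0.3,"linear":[-40,1,0],"turn":0},{"fingers":0.3,"linear":[-80,2,0],"turn":0},{"fingers":0.3,"linear":[-120,3,0],"turn":0},{"fingers":0.3,"linear":[-160,4,0],"turn":0},{"fingers":0.3,"linear":[-195,5,0],"turn":0},{"fingers":0.3,"linear":[-215,5,0],"turn":0},{"fingers":0.3,"linear":[-219,5,20],"turn":0},{"fingers":0.3,"linear":[-219,5,45],"turn":0},{"fingers":0.3,"linear":[-219,5,63],"turn":0},{"fingers":0.3,"linear":[-219,5,63],"turn":0}]'

```text
clock: 16.5
eef_pos: [0.4845, -0.2282, 0.0882]
tool_rot: [0.75, 0.662, -0.001, -0.002]
force: [-1.1, -1.0, -3.0]
gripper_width: 0.05
```

```bash
python3 - <<'E'
from st import *
st([.4841,-.2362,.0095])
p,d=grab_frame("scene");cv2.imwrite("pics/s3.png",cv2.resize(p[70:230,110:300,::-1],None,fx=4,fy=3.75,interpolation=cv2.INTER_CUBIC))
E
```

```text
t 16.5 p [ 0.4845 -0.2282  0.0882] F [-1.0552 -0.9759 -2.984 ] w 0.04995551144182251 toolx deg 82.86149767718648 q [-0.5461  0.1113  1.5799  0.0001  1.4546 -0.4215]
delta tool mm [-8.1752  0.9061 78.7009]
```

View pics/s3.png

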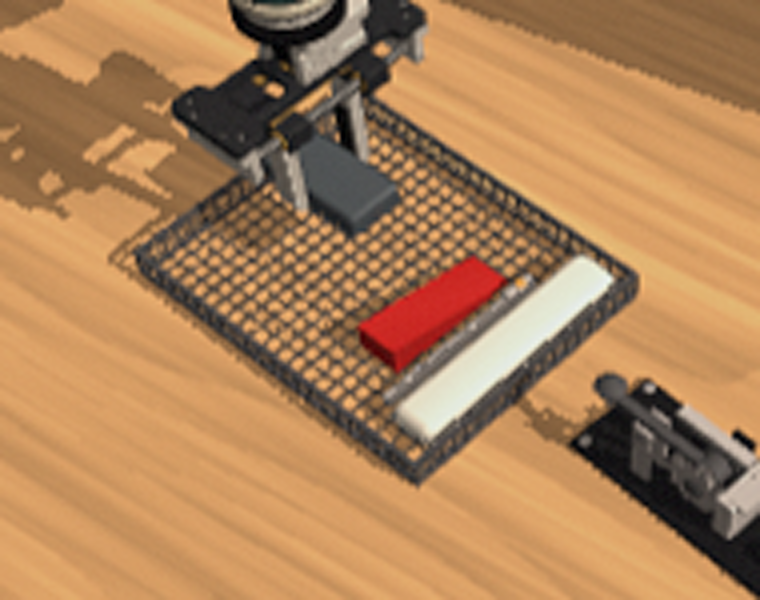

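The crop shows the bank held level over the empty part of the tray, at about (350, 180). The items in the tray are untouched. Now lowering it.

send_rows --moves '[{"fingers":0.3,"linear":[-8,1,15],"turn":0},{"fingers":0.3,"linear":[-8,1,30],"turn":0},{"fingers":0.3,"linear":[-8,1,45],"turn":0},{"fingers":0.3,"linear":[-8,1,58],"turn":0},{"fingers":0.3,"linear":[-8,1,67],"turn":0},{"fingers":0.3,"linear":[-8,1,70],"turn":0},{"fingers":0.3,"linear":[-8,1,72],"turn":0},{"fingers":0.3,"linear":[-8,1,74],"turn":0},{"fingers":0.3,"linear":[-8,1,74],"turn":0}]'

```text
clock: 17.68
eef_pos: [0.4857, -0.2374, 0.0163]
tool_rot: [0.75, 0.661, 0.0, 0.0]
force: [0.6, -0.0, -3.1]
gripper_width: 0.0497
```

send_rows --moves '[{"fingers":0.3,"linear":[0,0,1],"turn":0},{"fingers":0.3,"linear":[0,0,2],"turn":0},{"fingers":0.3,"linear":[0,0,2],"turn":0}]'

```text
clock: 18.05
eef_pos: [0.4855, -0.2373, 0.014]
tool_rot: [0.75, 0.661, -0.0, -0.0]
force: [0.0, -0.0, -2.9]
gripper_width: 0.0499
```

send_rows --moves '[{"fingers":0.3,"linear":[0,0,1],"turn":0},{"fingers":0.3,"linear":[0,0,1],"turn":0},{"fingers":0.3,"linear":[0,0,1],"turn":0}]'

```text
clock: 18.42
eef_pos: [0.4856, -0.2373, 0.0131]
tool_rot: [0.75, 0.661, -0.0, 0.0]
force: [0.5, 0.3, -2.2]
gripper_width: 0.05
```

send_rows --moves '[{"fingers":0.3,"linear":[0,0,1],"turn":0},{"fingers":0.3,"linear":[0,0,2],"turn":0},{"fingers":0.3,"linear":[0,0,3],"turn":0},{"fingers":0.3,"linear":[0,0,3],"turn":0}]'

```text
clock: 18.92
eef_pos: [0.4855, -0.2373, 0.0099]
tool_rot: [0.75, 0.661, -0.0, -0.0]
force: [0.2, -1.4, -1.8]
gripper_width: 0.0496
```

send_rows --moves '[{"fingers":0.3,"linear":[0,0,1],"turn":0},{"fingers":0.3,"linear":[0,0,1],"turn":0},{"fingers":0.3,"linear":[0,0,1],"turn":0}]'

```text
clock: 19.3
eef_pos: [0.4856, -0.2373, 0.0091]
tool_rot: [0.75, 0.661, -0.0, 0.0]
force: [-0.4, 0.6, -2.2]
gripper_width: 0.0499
```

send_rows --moves '[{"fingers":0.3,"linear":[0,0,0.7],"turn":0},{"fingers":0.3,"linear":[0,0,0.7],"turn":0},{"fingers":0.3,"linear":[0,0,0.7],"turn":0}]'

```text
clock: 19.68
eef_pos: [0.4856, -0.2373, 0.0084]
tool_rot: [0.75, 0.661, -0.0, 0.0]
force: [0.2, 0.7, -1.9]
gripper_width: 0.05
```

send_rows --moves '[{"fingers":0.3,"linear":[0,0,0.7],"turn":0},{"fingers":0.3,"linear":[0,0,0.7],"turn":0},{"fingers":0.3,"linear":[0,0,0.7],"turn":0}]'

```text
clock: 20.05
eef_pos: [0.4856, -0.2374, 0.0081]
tool_rot: [0.75, 0.662, -0.0, 0.0]
force: [-0.1, 1.0, 0.6]
gripper_width: 0.0499
```

The force went from -1.9 N to +0.6 N, so the bank is resting on the floor. Releasing now.

send_rows --moves '[{"fingers":0.3,"linear":[0,0,0.4],"turn":0},{"fingers":0.3,"linear":[0,0,0.4],"turn":0},{"fingers":-0.1,"linear":[0,0,0.4],"turn":0},{"fingers":-0.3,"linear":[0,0,0],"turn":0},{"fingers":-0.6,"linear":[0,0,0],"turn":0},{"fingers":-0.6,"linear":[0,0,0],"turn":0},{"fingers":-0.6,"linear":[0,0,0],"turn":0}]'

```text
clock: 20.92
eef_pos: [0.4856, -0.2373, 0.0076]
tool_rot: [0.75, 0.662, -0.0, -0.0]
force: [0.2, -0.4, 0.2]
gripper_width: 0.0752
```

send_rows --moves '[{"fingers":-0.6,"linear":[0,0,-10],"turn":0},{"fingers":-0.6,"linear":[0,0,-30],"turn":0},{"fingers":-0.6,"linear":[0,0,-60],"turn":0},{"fingers":-0.6,"linear":[0,0,-100],"turn":0},{"fingers":-0.6,"linear":[0,0,-140],"turn":0},{"fingers":-0.6,"linear":[0,-40,-170],"turn":0},{"fingers":-0.6,"linear":[0,-80,-170],"turn":0},{"fingers":-0.6,"linear":[0,-80,-170],"turn":0}]'

```text
clock: 21.92
eef_pos: [0.4049, -0.2272, 0.1793]
tool_rot: [0.75, 0.661, 0.0, 0.001]
force: [0.3, 0.6, -0.8]
gripper_width: 0.0754
```

```bash
python3 - <<'E'
from st import *
st()
p,d=grab_frame("scene");cv2.imwrite("pics/s4.png",cv2.resize(p[70:260,110:360,::-1],None,fx=3.2,fy=3.1,interpolation=cv2.INTER_CUBIC))
f=np.load("pics/scene0.npz");W=cloud("scene",d);C=np.array([.4915,-.1767]);ty=np.array([.124,.992]);tx=np.array([.992,-.124])
for P,Q,n in((f["p"],f["d"],"before"),(p,d,"now")):
    V=cloud("scene",Q);q=P.astype(int)
    r=(q[...,0]>120)&(q[...,1]<50);w=(q.min(-1)>170);z=V[...,2]
    b=np.isfinite(z)&(np.abs((V[...,:2]-C)@tx)<.12)&(np.abs((V[...,:2]-C)@ty)<.15)
    print(n,"red",V[r&b].mean(0),"white",V[w&b&(z>.02)].mean(0))
m=b&((W[...,:2]-C)@ty<.02)&(abs((W[...,:2]-C)@tx)<.09)&((W[...,:2]-C)@ty>-.135)&(W[...,2]>.022)&(W[...,2]<.05)
print("bank top z 5/50/95",np.percentile(W[m][:,2],[5,50,95]),cv2.minAreaRect(W[m][:,:2].astype(np.float32)*1000))
E
```

```text
t 21.925 p [ 0.4049 -0.2272  0.1793] F [ 0.3394  0.5613 -0.847 ] w 0.07535341495533618 toolx deg 82.74819395921554 q [-0.6334 -0.1008  1.6093 -0.0002  1.6304 -0.5068]
before red [ 0.4996 -0.1231  0.0197] white [ 0.5014 -0.0521  0.0328]
now red [ 0.5002 -0.1229  0.0197] white [ 0.4985 -0.0553  0.0399]
bank top z 5/50/95 [0.0241 0.0288 0.0328] ((486.164794921875, -234.8376007080078), (109.31552124023438, 50.75615692138672), 82.9430160522461)
```

View pics/s4.png

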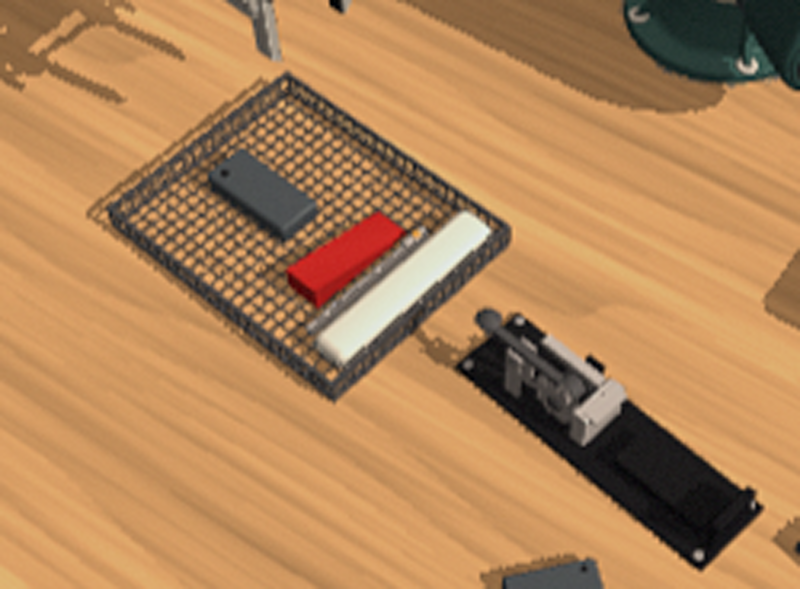

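The crop shows the bank flat in the empty part of the tray at (262, 193), the neighbours in place, the cradle empty with its jaw back, and the gripper clear.

```bash
python3 -c "
from workcell import *
print(close_job())"
```

```text
the job is handed in; nothing more can be done
None
```

The power bank is lying flat on the tray floor, and I handed the job in at about 22 s of the 64 s allowed.

- **Pawl:** I pressed the thumb pad down about 5 mm with the closed fingers. The highest force I read was about 10 N, sampled between steps. I held it down until the jaw stopped. The camera put its travel at about 23 mm (full travel is 24 mm), with no change over a further second.
- **Bank:** I gripped it with 25 N, lifted it out and lowered it slowly until the force showed it resting on the floor, then released it. The last picture puts it about 2 mm from the centre of the empty part. Its top reads 29 mm, against the 30 mm expected for lying flat.
- **Other things in the tray:** The red door stopper was within 1 mm of where it started.
- **One check disagreed:** The white toothbrush case's colour average shifted by about 4 mm, and its height by 7 mm. I think that was bright gripper parts getting into the colour mask, as the case looked unmoved in the picture. I did not measure it again. I only checked the tire gauge by eye, and it looked unmoved too.

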